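# Press a terminal pin into a circuit board to the set depth

### The arm

A 6-joint arm with a two-finger parallel gripper is mounted at the origin on the work surface. World frame = base frame: x ahead of the robot, y to its left, z up, the work surface at z = 0. Lengths are in mm, angles in rad, forces in N, time in s.
With the tool pointing down it reaches from about 275 to 1000 mm from the base axis. Payload 8.4 kg.
Tool frame: the origin (TCP) lies midway between the tips of the shut fingers; the grasp point (between the pads) lies 19 mm behind it; z points along the fingers, y is the line along which they close (so a half turn about z gives the same grasp; the last joint's range is limited). The gripper opens to 85 mm and grips with 20 to 120 N. Pads are 22 mm wide; open, the fingers measure 114 mm over their backs; the gripper's body (76 mm by 85 mm) begins 54 mm behind the grasp point. The pads swing forward as they close: fully open they stand 13 mm farther back than shut.
Start: joints at [-1.274, 0.353, 1.633, -0, 1.155, -0.002], TCP at [183.982, -597.309, 231.281] pointing down, gripper open.
Joint ranges: [-2.63, 2.63], [-0.92, 2.1], [0.06, 2.66], [-1.3, 4.44], [0, 2.69], [-3.02, 3.02]. Speed limits (rad/s): [2.22, 2.22, 2.79, 3.14, 3.14, 3.14].

### API

Orientations are given as [roll, pitch, yaw] about the fixed x, y, z axes, in that order (R = Rz(yaw) Ry(pitch) Rx(roll)).
In Python, from rig import r gives the robot as it stands.
- The arm moves only by the shell command python3 -m inch 'ROWS' [OPENING] [FORCE]. ROWS is JSON, a list that holds one entry, the list of rows, each a list of 6 numbers: the shift along the tool's x, y, z scaled (see below), then the turn, a rotation vector about the tool's x, y, z scaled (see below). In form: [[[tx, ty, tz, wx, wy, wz], ...]]. A call has 1 to 8 rows; each row is the pose to reach, as a shift and turn from the pose commanded when the call began, along the tool's axes at that moment, turning the shorter way round; what a row does not reach only later rows make up. The controller multiplies each number of a shift by 20 cm and each number of a turn by pi rad. A row lasts 1/12 s, in which the tool goes at most 41.7 mm and 7.16 degrees, less where a joint would pass 70% of its speed; a pose out of reach is approached as far as the arm can. A call with a number of a shift or a turn outside -1 to 1 is refused whole. A call with a gripper value outside its range is refused whole. OPENING is the gripper's target within -1 to 1 (fully open at 1, half-way at 0, shut at -1), set as the call begins (- or left out, the last holds). The fingers move at their own pace and stop on an object; FORCE is the grip in N (left out, the last holds). Time passes only in rows, so rows that repeat a pose let the fingers close. It gives the time, the measured TCP pose, the force, the opening and the grip force at its end, in the units of the state.
- r.sense(): the state, without advancing time (a new reading comes with each control period).
- r.grab_frame(name): name is "side" or "top"; returns the picture (384x512x3 uint8, red, green, blue); there is no depth.
- r.camera_info(name): a dict with "K" (3x3 intrinsics, pixels), "distortion" ([k1, k2, p1, p2, k3] as OpenCV has them; the pictures are not rectified), "rvec" (rotation vector, rad) and "tvec" (3), from world to camera coordinates, as OpenCV has them. Camera axes: x right, y down, z forward; pixel columns grow to the right and rows downward; lengths in mm; the calibration is good to about 2 mm. A picture is of the moment at which its call begins. camera_info takes no time and is no camera call.
- r.sign_off(): hands the job in; it is judged then, once.
The state is a dict: "clock": time; "qpos": joint angles; "qvel": joint speeds; "joint_efforts": joint torques, N m; "eef_pos": TCP position; "tcp_rot": TCP orientation; "contact_force": force on the tool from outside, world axes, zero at the start; "wrist_torque": the same for the moment, N m; "opening": opening from 0.0 (shut) to 1.0 (fully open); "grasp_force": force on a finger pad.
Only numpy, scipy, OpenCV 4.12 (cv2) and the standard library are available. Lean on these libraries where they do the work, as an engineer would, in place of code of your own. Each camera call takes 0.05 s, during which the arm holds its last target. There are 200 camera calls.

### The job

Lift the board carrier by its tab, lay it in the guide channel of the pin press and slide it fully home against the back stop. Then push the press's plunger down until it sits firmly on its stop nut, hold it there for about a second without leaning on it hard, and let the plunger rise again, leaving the carrier home in the press. Be gentle with the press throughout and leave everything else on the bench alone.

Things in the scene. Friction and masses are not known exactly. Their poses are not given: they have to be found in the camera images.
- press: Grey bench pin press, fixed. Origin on the bench below the plunger's axis; +x points into its guide channel, y to its side column. Bed x -170 to +60, y -55 to +100 mm, its top 14 mm above the bench. Column 36 x 34 mm at y = +78 mm carries a head over the channel (x -23 to +23, y -23 to +95, from 89 to 125 mm above the bench).
- nest (a point): Point on the bed's top on the plunger's axis; axes as the press. The carrier is home when its origin is here, axes parallel, front edge against the steel back stop, whose face is at x = +40 mm and reaches 18 mm above the bed.
- mouth (a point): Point on the bed's top, mid-channel, 50 mm before the nest (x = -50 mm); axes as the press. From here to the back stop the channel is 64 mm wide between two steel rails 12 mm high; before it the rails flare to about 76 mm wide at x = -80 mm.
- plunger: Sprung plunger of the press: black round palm pad 44 mm across, 12 mm thick, on a 12 mm steel stem through the head. Origin in the middle of the pad's flat top, 177 mm above the bench at rest; moves straight down only. Pushing takes about 2.5 N at first, 0.2 N more per mm, and 3 N more while it drives the pin; the spring lifts it again.
- pad_under (a point): Middle of the underside of the plunger's pad, 12 mm below its top. It lands on a brass stop nut (30 mm across, on the head) after 8 to 24 mm of travel, set differently each time. Slow pushing stays below 11 N until the nut, then the force climbs steeply (over 10 N per mm); the nut should carry 5 to 20 N, so hold about 17 to 21 N in all.
- ram (a point): Lower end of the plunger's stem (the ram, 12 mm across), 127 mm below the pad's top; at rest 4 mm above the top of the unpressed pin of a carrier that is home.
- tab (a point): Centre (half-way up) of the upright steel grip tab of the loose carrier: 12 mm (x) by 28 mm (y), 32 mm high, standing on the carrier's plate. The plate's top is 16 mm and the carrier's underside 26 mm below this point. Axes as the carrier; the pin is 96 mm away in +x.
- carrier: Loose board carrier, about 0.25 kg (balance point 60 mm behind the pin): grey plate 150 x 60 x 10 mm with a green circuit board, a tab and a brass pin. Origin on its underside exactly below the pin; +x along its length away from the tab, z up. The plate reaches 40 mm in +x (front edge, which meets the back stop), 110 mm in -x, 30 mm to each side.
- pin (a joint): How far the terminal pin has been pressed into the board, m: 0 at the start. Brass pin, 9 mm across, standing 22 mm above the plate's top at 0; it resists with about 3 N and stays where it is pushed.
- pliers: Bystander to leave alone: orange-handled pliers lying flat, about 125 mm long. Origin at its underside.
- cutters: Bystander to leave alone: green-handled side cutters lying flat, about 125 mm long. Origin at its underside.
- solder_reel: Bystander to leave alone: aluminium solder reel standing on end, 54 mm wide, 40 mm high. Origin at its underside.
- flux_jar: Bystander to leave alone: closed glass-like jar, 52 mm wide, 50 mm high. Origin at its underside.
- screwdriver: Bystander to leave alone: screwdriver lying flat. Origin at its underside.
- tip_cup: Bystander to leave alone: open dark steel cup, 64 mm wide, 45 mm high. Origin at its underside.
- parts_tray: Bystander to leave alone: black open tray, 90 x 130 x 25 mm. Origin at its underside.
Not all that is in view belongs to the job. There is more than one size of the carrier; the one meant has the size given above.

How it is judged (in metres and radians):
On the way, in this order (a step that is already met when the one before it is completed fails the run):
1. the carrier is fully home in the press, the pin under the plunger, before the plunger is pushed (horizontal distance between carrier and nest below 0.003 m and z of carrier in the frame of nest below 0.0025 m and angle between the x axis of carrier and the x axis of nest, either way round below 0.06 rad and angle between carrier's own z axis and vertical below 0.06 rad and value of joint pin below 0.001 m and z of plunger in the frame of press above 0.174 m), for 0.2 s.
2. with the carrier home, the plunger is held firmly (over 5 N) down on its stop nut for 0.4 s (horizontal distance between carrier and nest below 0.003 m and z of carrier in the frame of nest below 0.0025 m and angle between the x axis of carrier and the x axis of nest, either way round below 0.06 rad and angle between carrier's own z axis and vertical below 0.06 rad and contact force between plunger and press above 5 N and z of plunger in the frame of press below 0.1705 m), for 0.4 s.
At the end, for the whole second after the job is handed in: The carrier lies flat and home in the press (pin within 3 mm of the nest point sideways and 2.5 mm in height, parallel within 0.06 rad), the pin has been pressed in by more than 3 mm, and the plunger has risen again to within 3 mm of its rest height (horizontal distance between carrier and nest below 0.003 m and z of carrier in the frame of nest below 0.0025 m and angle between the x axis of carrier and the x axis of nest, either way round below 0.06 rad and angle between carrier's own z axis and vertical below 0.06 rad and value of joint pin above 0.003 m and z of plunger in the frame of press above 0.174 m and linear speed of carrier below 0.01 m/s); the robot touches nothing.
It fails at once if the plunger is pressed on its stop nut with more than 20 N (contact force between plunger and press above 20 N).
It fails at once if the carrier is forced against the press with more than 60 N (contact force between carrier and press above 60 N).
It fails at once if a bystander is moved more than 30 mm (distance of any of pliers, cutters, solder_reel, flux_jar, screwdriver, tip_cup, parts_tray from where it was at the start of the episode above 0.03 m).
It also fails if it takes over 72 s, if anything falls off the work surface, if the arm or the gripper's body presses on something with over 40 N, if the wrist force passes 120 N, or if a joint passes its speed limit or range.

## Working session

There is one attempt and no reset: what is moved stays moved. The work goes in short steps, Python scripts to look and compute and a shell command to move; the robot and the scene stay as the last step left them, time stands still between calls to the robot, and variables do not carry over. Pictures are saved under pics/ and viewed, at most 10 in all, crops included, and the job is handed in when it is done.

```bash
mkdir -p pics; ls; python3 - <<'E'
from rig import r
import cv2
for n in("top","side"):
    im=r.grab_frame(n); cv2.imwrite(f"pics/{n}0.png",cv2.resize(im[:,:,::-1],(800,600),interpolation=cv2.INTER_CUBIC)); cv2.imwrite(f"{n}0_raw.png",im[:,:,::-1])
    print(r.camera_info(n))
print(r.sense())
E
```

```text
pics
{'K': array([[388.81075903,   0.        , 259.00085809],
       [  0.        , 388.81075903, 191.90673772],
       [  0.        ,   0.        ,   1.        ]]), 'distortion': array([-0.03064347,  0.        ,  0.        ,  0.        ,  0.        ]), 'rvec': array([ 2.16620705, -2.10857267,  0.12661479]), 'tvec': array([  12.6040421 ,  502.26488102, 1126.56558737])}
{'K': array([[479.8848429 ,   0.        , 256.50953358],
       [  0.        , 479.8848429 , 183.05937915],
       [  0.        ,   0.        ,   1.        ]]), 'distortion': array([0.00714168, 0.        , 0.        , 0.        , 0.        ]), 'rvec': array([ 2.18244507, -0.43053596,  0.21413684]), 'tvec': array([-449.41345548,  207.98155308, 1627.094851  ])}
{'clock': 0.1, 'qpos': array([-1.27437277e+00,  3.53622218e-01,  1.63407207e+00,  2.01153923e-05,
        1.15521919e+00, -2.39104026e-03]), 'qvel': array([ 0.00166864, -0.00102684, -0.00251759,  0.00093909, -0.0001288 ,
        0.00150527]), 'joint_efforts': array([ 1.04387720e-03, -6.06355476e+01, -3.42818534e+01,  6.44469651e-05,
        3.79991528e-03,  1.09301858e-06]), 'eef_pos': array([ 183.87387344, -596.87559768,  230.60443667]), 'tcp_rot': array([-3.14027187e+00, -2.15505948e-05,  2.98806451e-01]), 'contact_force': array([ 0.0129688 ,  0.38940696, -0.05454717]), 'wrist_torque': array([-0.02039713, -0.00576386, -0.00262857]), 'grasp_force': 0.0, 'opening': 0.9988340600905773}
```

View pics/top0.png

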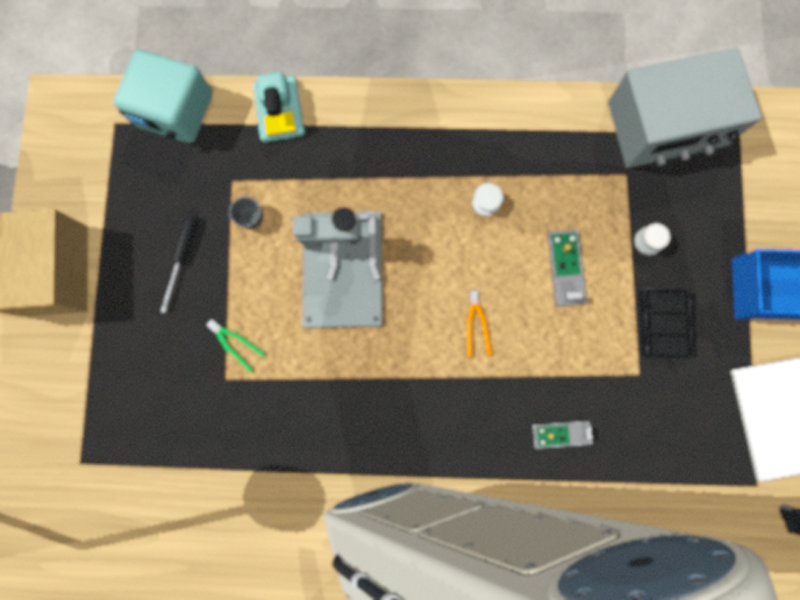

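View pics/side0.png

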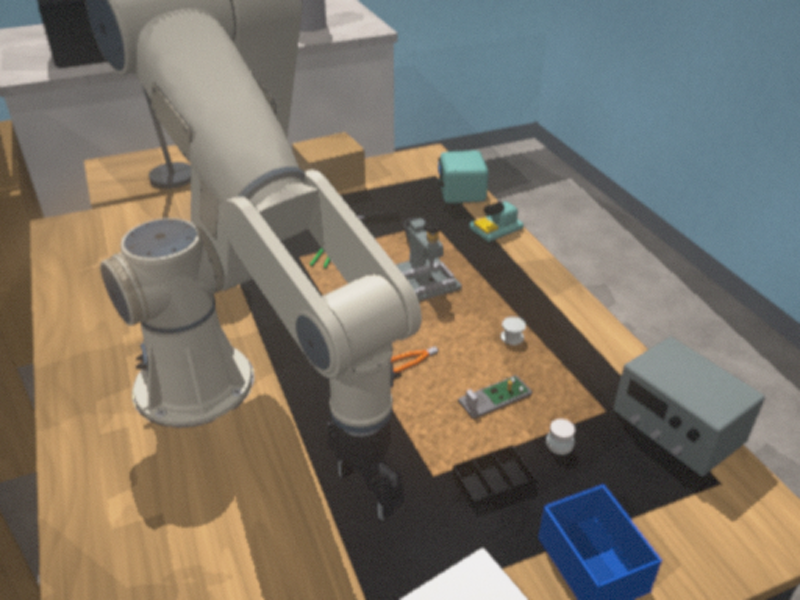

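The top view shows the press at about (343,265), with the column left, so its channel runs to +x. The long carrier is at about (567,268) with its tab toward the robot. The small carrier at (562,435) is a decoy. I'll enlarge both for measuring.

```bash
cat > h.py <<'E'
import numpy as np,cv2
from rig import r
def px2w(n,u,v,z):
    c=r.camera_info(n);K,d=c["K"],np.array(c["distortion"])
    R=cv2.Rodrigues(c["rvec"])[0];t=np.array(c["tvec"])
    p=cv2.undistortPoints(np.array([[[u,v]]],float),K,d)[0,0]
    o=-R.T@t; w=R.T@np.array([p[0],p[1],1]); return o+w*(z-o[2])/w[2]
def w2px(n,P):
    c=r.camera_info(n)
    return cv2.projectPoints(np.array(P,float).reshape(-1,1,3),c["rvec"],c["tvec"],c["K"],np.array(c["distortion"]))[0][:,0]
def crop(im,u0,v0,w,h,s,fn):
    c=cv2.resize(im[v0:v0+h,u0:u0+w],None,fx=s,fy=s,interpolation=cv2.INTER_CUBIC)
    for k in range(0,w,10): cv2.putText(c,str(u0+k),(k*s,10),0,.35,(0,0,255),1); cv2.line(c,(k*s,12),(k*s,18),(0,0,255),1)
    for k in range(0,h,10): cv2.putText(c,str(v0+k),(0,k*s+4),0,.35,(0,0,255),1)
    cv2.imwrite(fn,c)
E
python3 - <<'E'
from h import *
im=cv2.imread("top0_raw.png")
a=im[128:218,180:255]; b=im[140:200,340:385]
crop(im,180,125,75,95,6,"a.png"); crop(im,340,140,45,60,9,"b.png")
A,B=cv2.imread("a.png"),cv2.imread("b.png"); h=max(A.shape[0],B.shape[0])
pad=lambda i:cv2.copyMakeBorder(i,0,h-i.shape[0],0,0,cv2.BORDER_CONSTANT)
C=np.hstack([pad(A)[:, :400],pad(B)[:, :400]]);cv2.imwrite("pics/crop1.png",C);print(C.shape)
E
```

```text
(570, 800, 3)
```

View pics/crop1.png

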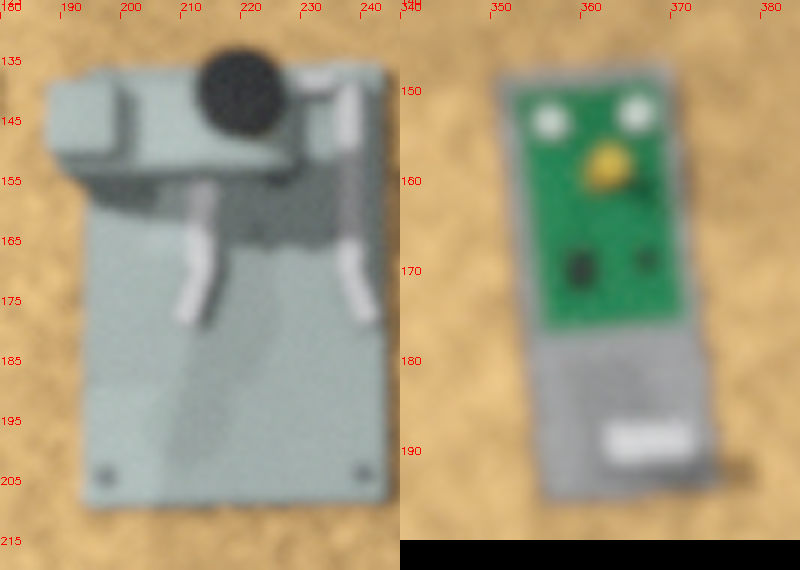

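The crop shows: press bed near corners at crop (84,505) and (388,503), far right (383,66), pad centre (241,93). Carrier plate corners are (498,72), (675,66), (718,488), (545,503), tab top (648,443), pin top (610,160).

```bash
cat >> h.py <<'E'
from scipy.optimize import least_squares
def fit(n,obs,x0):
    # obs: list of (local xyz, uv); pose x,y,yaw
    L=np.array([o[0] for o in obs],float);U=np.array([o[1] for o in obs],float)
    def P(p):
        c,s=np.cos(p[2]),np.sin(p[2]); W=L.copy(); W[:,0]=p[0]+c*L[:,0]-s*L[:,1]; W[:,1]=p[1]+s*L[:,0]+c*L[:,1]; return W
    f=lambda p:(w2px(n,P(p))-U).ravel()
    s=least_squares(f,x0,loss="soft_l1",x_scale=[1,1,.01]); return s.x,f(s.x).reshape(-1,2)
E
python3 - <<'E'
from h import *
A=lambda x,y:(180+(x+.5)/6-.5,125+(y+.5)/6-.5)
B=lambda x,y:(340+(x-400+.5)/9-.5,140+(y+.5)/9-.5)
np.set_printoptions(precision=3,suppress=True)
pr=[((-170,100,14),A(84,505)),((-170,-55,14),A(388,503)),((60,-55,14),A(383,66)),((0,0,177),A(241,93))]
print(fit("top",pr,[px2w("top",*A(241,93),177)[0],px2w("top",*A(241,93),177)[1],0]))
ca=[((40,30,10),B(498,72)),((40,-30,10),B(675,66)),((-110,-30,10),B(718,488)),((-110,30,10),B(545,503)),((-96,0,42),B(648,443)),((0,0,32),B(610,160))]
g=px2w("top",*B(610,160),32)
print(fit("top",ca,[g[0],g[1],0.1]))
print(px2w("top",*B(648,443),42),g)
E
```

```text
(array([620.126, 131.89 ,   0.041]), array([[-0.267,  0.612],
       [-0.01 ,  0.21 ],
       [ 0.292, -0.497],
       [-0.009, -0.293]]))
(array([ 614.411, -286.212,    0.092]), array([[ 0.055, -0.053],
       [-0.312, -0.649],
       [ 0.059,  0.324],
       [-0.368, -0.045],
       [ 0.218, -0.137],
       [ 0.32 ,  0.51 ]]))
[ 518.389 -294.375   42.   ] [ 615.968 -285.26    32.   ]
```

```bash
cat >> h.py <<'E'
from scipy.spatial.transform import Rotation as Ro
def go(x,y,z,yaw):
    s=r.sense();R=Ro.from_euler("xyz",s["tcp_rot"]);T=Ro.from_euler("xyz",[np.pi,0,yaw])
    d=R.inv().apply(np.array([x,y,z])-s["eef_pos"])/200; w=(R.inv()*T).as_rotvec()/np.pi
    print("d",d.round(4),"w",w.round(4),"| pos",s["eef_pos"].round(1),"rpy",s["tcp_rot"].round(3),"q",s["qpos"].round(2),"F",s["contact_force"].round(1),"op",round(s["opening"],3),"g",round(s["grasp_force"],1),"t",s["clock"])
E
python3 -m inch '[[[0.9,-0.45,0,0,0,-0.43],[0.9,-0.45,0,0,0,-0.43],[0.9,-0.45,0,0,0,-0.43],[0.9,-0.45,0,0,0,-0.43],[0.9,-0.45,0,0,0,-0.43],[0.9,-0.45,0,0,0,-0.43],[0.9,-0.45,0,0,0,-0.43],[0.9,-0.45,0,0,0,-0.43]]]' 0.3 60
python3 -c "
from h import *
go(518.6,-294.8,130,1.663)"
```

```text
clock: 0.77
eef_pos: [330.1, -457.4, 231.0]
tcp_rot: [-3.141, -0.0, 1.307]
contact_force: [1.3, 0.7, -0.0]
opening: 0.649
grasp_force: 0.0
d [1.0307 0.6978 0.5052] w [-1.000e-04 -1.000e-04 -1.134e-01] | pos [ 330.1 -457.4  231. ] rpy [-3.141 -0.     1.307] q [-0.95  0.26  1.77 -0.    1.12 -0.68] F [ 1.3  0.7 -0. ] op 0.649 g 0.0 t 0.7667
```

```bash
python3 -m inch '[[[1,0.69,0.25,0,0,-0.11],[1,0.69,0.25,0,0,-0.11],[1,0.69,0.25,0,0,-0.11],[1,0.69,0.25,0,0,-0.11],[1,0.69,0.5,0,0,-0.11],[1,0.69,0.5,0,0,-0.11],[1,0.69,0.5,0,0,-0.11],[1,0.69,0.5,0,0,-0.11]]]'
python3 - <<'E'
from h import *
go(518.6,-294.8,60,1.663)
im=r.grab_frame("top")[:,:,::-1].copy();jm=r.grab_frame("side")[:,:,::-1].copy()
print(w2px("side",[[518.6,-294.8,26],[614,-286,22]]),w2px("top",[[518.6,-294.8,42]]))
crop(im,330,135,60,75,7,"a.png");crop(jm,285,215,70,75,6,"b.png")
A,B=cv2.imread("a.png"),cv2.imread("b.png");h=max(len(A),len(B))
pad=lambda i:cv2.copyMakeBorder(i,0,h-i.shape[0],0,0,cv2.BORDER_CONSTANT)
C=np.hstack([pad(A)[:,:380],pad(B)[:,:420]]);cv2.imwrite("pics/crop2.png",C)
E
```

```text
clock: 1.43
eef_pos: [516.4, -299.6, 127.8]
tcp_rot: [-3.138, -0.003, 1.647]
contact_force: [-0.9, 0.3, 0.2]
opening: 0.649
grasp_force: 0.0
d [0.0221 0.0141 0.3392] w [-0.0012 -0.0011 -0.005 ] | pos [ 516.4 -299.6  127.8] rpy [-3.138e+00 -3.000e-03  1.647e+00] q [-0.53  0.43  1.78  0.    0.94 -0.61] F [-0.9  0.3  0.2] op 0.649 g 0.0 t 1.4333
[[300.54478856 255.07069904]
 [325.16157272 246.25539897]] [[367.25381365 188.71097243]]
```

View pics/crop2.png

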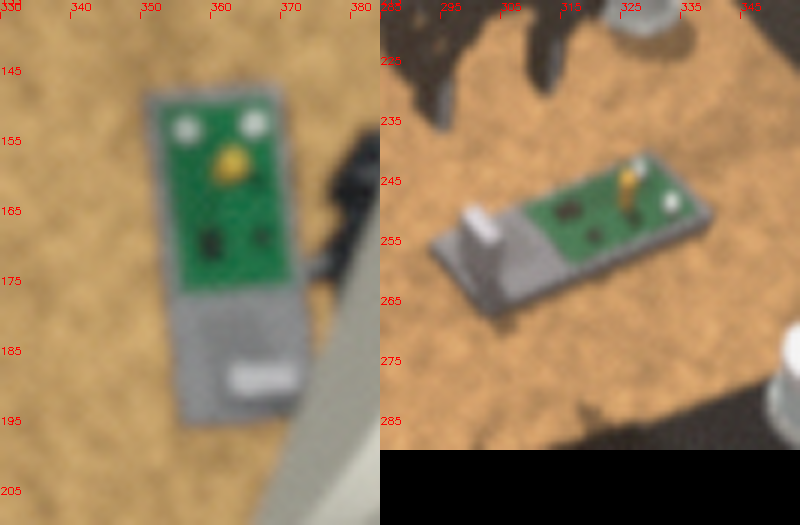

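The top view puts the tab top at (367.1,188.6), as predicted. The side view has the tab at (302,256), about 1.5 px right of prediction, which is within grasp tolerance. Descending.

```bash
python3 -m inch '[[[0.02,0.015,0.1,0,0,-0.005],[0.02,0.015,0.2,0,0,-0.005],[0.02,0.015,0.3,0,0,-0.005],[0.02,0.015,0.34,0,0,-0.005],[0.02,0.015,0.34,0,0,-0.005],[0.02,0.015,0.34,0,0,-0.005]]]'
python3 - <<'E'
from h import *
go(519.3,-295.3,15,1.663)
E
```

```text
clock: 2.03
eef_pos: [518.7, -299.6, 64.2]
tcp_rot: [3.141, 0.0, 1.659]
contact_force: [0.1, 0.4, -0.2]
opening: 0.645
grasp_force: 0.0
d [0.0211 0.005  0.2462] w [ 0.0001  0.0001 -0.0013] | pos [ 518.7 -299.6   64.2] rpy [3.141 0.    1.659] q [-0.53  0.51  1.81 -0.    0.81 -0.61] F [ 0.1  0.4 -0.2] op 0.645 g 0.0 t 2.0333
```

```bash
python3 -m inch '[[[0.02,0.005,0.08,0,0,0],[0.02,0.005,0.16,0,0,0],[0.02,0.005,0.2,0,0,0],[0.02,0.005,0.22,0,0,0],[0.02,0.005,0.24,0,0,0],[0.02,0.005,0.245,0,0,0],[0.02,0.005,0.245,0,0,0],[0.02,0.005,0.245,0,0,0]]]'
python3 - <<'E'
from h import *
go(519.3,-295.3,15,1.663)
E
```

```text
clock: 2.7
eef_pos: [519.9, -294.7, 14.9]
tcp_rot: [3.141, 0.0, 1.66]
contact_force: [1.0, -0.5, -0.4]
opening: 0.65
grasp_force: 0.0
d [-0.0026 -0.0032 -0.0005] w [ 0.0002  0.0002 -0.001 ] | pos [ 519.9 -294.7   14.9] rpy [3.141 0.    1.66 ] q [-0.52  0.59  1.83  0.    0.72 -0.61] F [ 1.  -0.5 -0.4] op 0.65 g 0.0 t 2.7
```

```bash
python3 -m inch '[[[0,0,0,0,0,0],[0,0,0,0,0,0],[0,0,0,0,0,0],[0,0,0,0,0,0],[0,0,0,0,0,0],[0,0,0,0,0,0],[0,0,0,0,0,0],[0,0,0,0,0,0]]]' -1 60
python3 -m inch '[[[0,0,0,0,0,0],[0,0,0,0,0,0],[0,0,-0.02,0,0,0],[0,0,-0.05,0,0,0],[0,0,-0.1,0,0,0],[0,0,-0.15,0,0,0],[0,0,-0.2,0,0,0],[0,0,-0.2,0,0,0]]]'
python3 - <<'E'
from h import *
go(519.3,-295.3,120,1.663)
im=r.grab_frame("top")[:,:,::-1].copy();jm=r.grab_frame("side")[:,:,::-1].copy()
crop(im,330,135,60,75,7,"a.png");crop(jm,285,195,70,95,6,"b.png")
A,B=cv2.imread("a.png"),cv2.imread("b.png");h=max(len(A),len(B))
pad=lambda i:cv2.copyMakeBorder(i,0,h-i.shape[0],0,0,cv2.BORDER_CONSTANT)
C=np.hstack([pad(A)[:,:380],pad(B)[:,:420]]);cv2.imwrite("pics/crop3.png",C)
E
```

```text
clock: 3.37
eef_pos: [519.9, -294.6, 14.7]
tcp_rot: [3.141, 0.0, 1.66]
contact_force: [1.2, 0.8, 5.4]
opening: 0.129
grasp_force: 59.7
clock: 4.03
eef_pos: [520.8, -295.3, 57.0]
tcp_rot: [3.139, 0.002, 1.66]
contact_force: [-0.3, -0.5, -2.9]
opening: 0.127
grasp_force: 58.5
d [-2.000e-04 -6.800e-03 -3.152e-01] w [ 0.0009  0.0007 -0.0009] | pos [ 520.8 -295.3   57. ] rpy [3.139e+00 2.000e-03 1.660e+00] q [-0.52  0.52  1.82 -0.    0.8  -0.61] F [-0.3 -0.5 -2.9] op 0.127 g 58.5 t 4.0333
```

View pics/crop3.png

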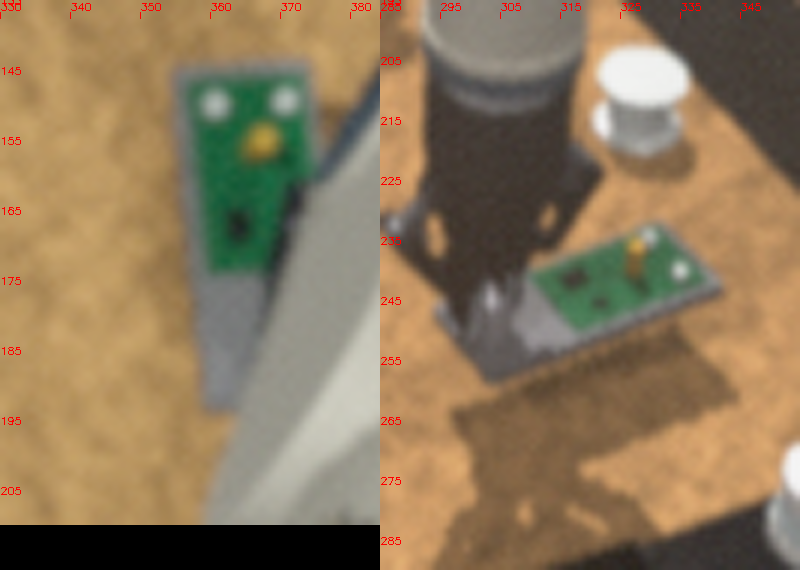

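The carrier is held level off the bench. Top plate corners are at crop (175,68), (310,62), (205,410), pin top (263,137). In the side view the corners are (722,287), (657,223), pin top (637,243). I'll fit the in-hand pose from both cameras, and the press from both too.

```bash
python3 - <<'E'
from h import *
np.set_printoptions(precision=3,suppress=True)
im=cv2.imread("side0_raw.png")
crop(im,250,130,55,70,8,"a.png"); im=cv2.imread("top0_raw.png"); crop(im,185,125,65,90,6,"b.png")
cv2.imwrite("pics/press_side.png",cv2.imread("a.png"))
A=lambda x,y:(330+(x+.5)/7-.5,135+(y+.5)/7-.5)
B=lambda x,y:(285+(x-380+.5)/6-.5,195+(y+.5)/6-.5)
z=42.3
t=[((40,30,10+z),A(175,68)),((40,-30,10+z),A(310,62)),((-110,30,10+z),A(205,410)),((0,0,32+z),A(263,137))]
s=[((40,-30,10+z),B(722,286)),((40,30,10+z),B(657,223)),((0,0,32+z),B(637,243))]
for n,o in(("top",t),("side",s)):
    p,e=fit(n,o,[614,-286,.09]); c=np.array([np.cos(p[2]),np.sin(p[2])]); print(n,p,"tab",p[:2]-96*c); print(e)
E
```

```text
top [ 614.102 -287.904    0.083] tab [ 518.429 -295.817]
[[-0.398 -0.357]
 [ 0.323 -0.622]
 [-0.115  0.398]
 [ 0.177  0.523]]
side [ 612.724 -290.963    0.112] tab [ 517.327 -301.704]
[[ 0.25  -0.062]
 [ 0.199 -0.593]
 [-0.478  0.644]]
```

View pics/press_side.png

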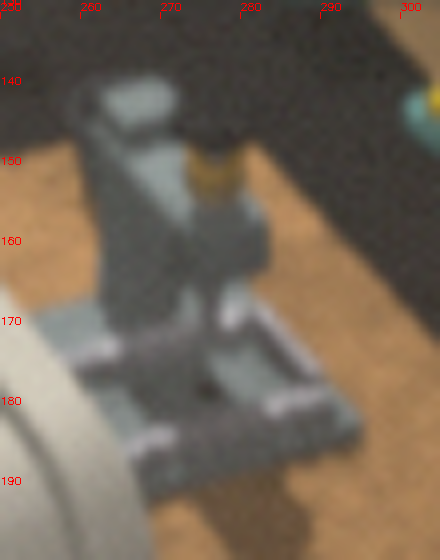

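```bash
python3 -m inch '[[[0,0,-0.1,0,0,0],[0,0,-0.25,0,0,0],[0.1,-0.02,-0.4,0,0,0],[0.25,-0.04,-0.45,0,0,0.005],[0.42,-0.06,-0.45,0,0,0.01],[0.6,-0.08,-0.45,0,0,0.015],[0.78,-0.1,-0.45,0,0,0.015],[0.95,-0.13,-0.45,0,0,0.015]]]'
python3 -m inch '[[[0.18,-0.02,0,0,0,0],[0.36,-0.05,0,0,0,0],[0.54,-0.08,0,0,0,0],[0.7,-0.1,0,0,0,0],[0.85,-0.11,0,0,0,0],[0.93,-0.12,0,0,0,0],[0.98,-0.12,0,0,0,0],[0.98,-0.12,0,0,0,0]]]'
python3 -c "
from h import *
go(426.7,124.4,100,1.612)"
```

```text
clock: 4.8
eef_pos: [475.9, -105.9, 144.1]
tcp_rot: [-3.141, -0.0, 1.612]
contact_force: [0.6, 1.1, -3.3]
opening: 0.128
grasp_force: 59.2
clock: 5.47
eef_pos: [444.1, 88.7, 144.1]
tcp_rot: [-3.141, -0.0, 1.615]
contact_force: [-0.0, -1.0, -2.1]
opening: 0.128
grasp_force: 59.2
d [ 0.182  -0.0792  0.2206] w [-0.0001 -0.0001  0.0009] | pos [444.1  88.7 144.1] rpy [-3.141 -0.     1.615] q [0.19 0.2  2.07 0.   0.87 0.15] F [-0.  -1.  -2.1] op 0.128 g 59.2 t 5.4667
```

```bash
python3 -m inch '[[[0.05,-0.02,0.05,0,0,0],[0.1,-0.05,0.12,0,0,0],[0.16,-0.07,0.2,0,0,0],[0.18,-0.08,0.28,0,0,0],[0.18,-0.08,0.36,0,0,0],[0.18,-0.08,0.41,0,0,0],[0.18,-0.08,0.41,0,0,0],[0.18,-0.08,0.41,0,0,0]]]'
python3 - <<'E'
from h import *
go(426.7,124.4,31,1.612)
im=r.grab_frame("top")[:,:,::-1].copy();cv2.imwrite("top4_raw.png",im)
crop(im,180,125,80,100,6,"pics/crop4.png")
E
```

```text
clock: 6.13
eef_pos: [426.9, 121.9, 62.0]
tcp_rot: [-3.14, 0.0, 1.612]
contact_force: [-0.5, -0.6, -2.9]
opening: 0.131
grasp_force: 59.3
d [ 0.0127 -0.0003  0.1552] w [-0.0004  0.0001  0.    ] | pos [426.9 121.9  62. ] rpy [-3.14   0.     1.612] q [ 0.27  0.33  2.14 -0.    0.66  0.23] F [-0.5 -0.6 -2.9] op 0.131 g 59.3 t 6.1333
```

View pics/crop4.png

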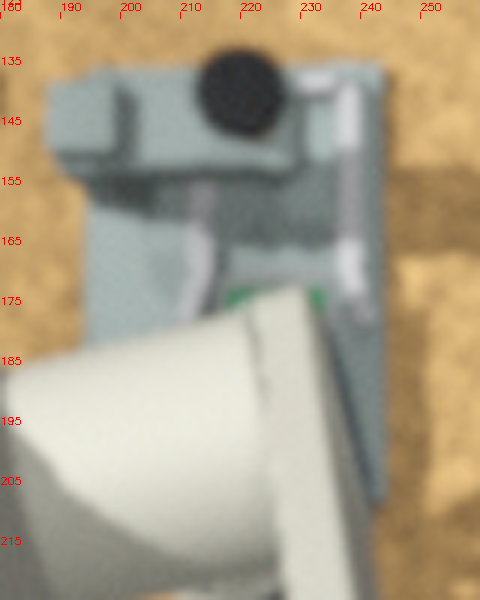

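The press's left rail's inner edge is at about x=214 and the right's at about 338 (crop pixels). The carrier's front strip with green board edge (228–322 at row 296) sits between them, roughly central. I'll get the lateral offset numerically, using the board's green as a marker.

```bash
python3 - <<'E'
from h import *
np.set_printoptions(precision=2,suppress=True,linewidth=150)
def edges(im,v,u0,u1):
    g=im[v,u0:u1].astype(float); e=g[:,1]-(g[:,0]+g[:,2])/2; m=e.max()/2; i=np.where(e>m)[0]; a,b=i[0],i[-1]
    L=a-(e[a]-m)/(e[a]-e[a-1]); Rr=b+(e[b]-m)/(e[b]-e[b+1]); return u0+L,u0+Rr,e.max()
i0=cv2.imread("top0_raw.png");i4=cv2.imread("top4_raw.png")
def loc(P,p):
    d=P[:2]-p[:2];c,s=np.cos(p[2]),np.sin(p[2]);return np.array([c*d[0]+s*d[1],-s*d[0]+c*d[1]])
ca=np.array([614.4,-286.2,.0892]);pr=np.array([620.1,131.9,.041])
for v in(152,154,162,165,173): 
    a,b,m=edges(i0,v,345,380); A,B=loc(px2w("top",a,v,12),ca),loc(px2w("top",b,v,12),ca);print("board",v,A,B,(A+B)/2,m)
for v in(172,173,174):
    a,b,m=edges(i4,v,205,245); A,B=loc(px2w("top",a,v,59),pr),loc(px2w("top",b,v,59),pr);print("press",v,a,b,A,B,(A+B)/2,m)
# rails: white profile of blue-ish gray brightness on top0 rows behind head
for v in(157,160,163,166): print(v,"L",i0[v,206:222].mean(1),"R",i0[v,230:246].mean(1))
E
```

```text
board 152 [24.75 24.56] [22.61 -8.77] [23.68  7.9 ] 65.0
board 154 [17.39  8.74] [ 15.44 -21.61] [16.42 -6.44] 63.5
board 162 [-6.9  23.84] [ -9.88 -22.68] [-8.39  0.58] 70.5
board 165 [-16.35  23.5 ] [-19.34 -23.  ] [-17.84   0.25] 73.0
board 173 [-41.44  22.95] [-44.4  -23.39] [-42.92  -0.22] 73.5
press 172 206.0 234.3 [-63.95  54.93] [-65.37 -29.01] [-64.66  12.96] 15.0
press 173 217.35714285714286 234.13888888888889 [-67.53  21.19] [-68.37 -28.53] [-67.95  -3.67] 29.5
press 174 217.18965517241378 233.92857142857142 [-70.53  21.68] [-71.36 -27.9 ] [-70.95  -3.11] 38.5
157 L [109.   123.   127.33 126.67 133.33 142.67 154.33 157.67 157.67 144.67 126.33 113.33 105.33 109.   107.   104.  ] R [105.67 106.67 106.33 106.   102.67 107.33 116.67 124.33 130.   124.   115.67 107.   103.67 101.33 100.67 104.33]
160 L [126.   128.33 130.33 130.33 133.   145.33 154.67 156.33 147.67 131.67 115.67 107.67 109.33 103.67 104.67 103.67] R [105.67 105.67 103.67 105.   108.67 104.67 116.67 128.67 131.67 124.   114.33 111.67 104.67 103.    98.67 102.33]
163 L [180.   182.   181.   179.33 181.67 189.   190.67 181.   158.67 134.33 115.33 107.33 106.67 108.   106.   100.67] R [103.33 104.33 105.67 104.33 103.   102.   116.33 129.67 131.67 129.   121.   112.33 105.33 103.    98.    99.33]
166 L [184.67 184.   183.33 186.   189.   197.67 205.   202.   187.67 154.33 121.   114.   125.   134.67 135.67 134.67] R [137.33 128.67 126.67 132.67 139.67 148.33 168.   187.67 189.67 178.   149.   124.33 105.    99.67  95.33  97.33]
```

```bash
python3 - <<'E'
from h import *
i0=cv2.imread("top0_raw.png").mean(2)
def half(row,u0,u1,rise):
    p=i0[row,u0:u1]; d=np.diff(p); d=d if rise else -d; d=np.clip(d,0,None); return u0+.5+(d*np.arange(len(d))).sum()/d.sum()
pr=np.array([620.1,131.9,.041]);c,s=np.cos(pr[2]),np.sin(pr[2])
def loc(P): d=P[:2]-pr[:2];return np.round([c*d[0]+s*d[1],-s*d[0]+c*d[1]],1)
for v in range(155,166,2): print(v,loc(px2w("top",half(v,213,218,False),v,26)),loc(px2w("top",half(v,234,238,True),v,26)))
for v in(144,146,148): print(v,loc(px2w("top",half(v,234,238,True),v,26)))
for v in range(145,206,10): print("bed R",v,loc(px2w("top",half(v,240,248,i0[v,248]>i0[v,240]),v,14)))
for v in range(170,206,7): print("bed L",v,loc(px2w("top",half(v,190,198,i0[v,198]>i0[v,190]),v,14)))
E
```

```text
155 [-4.9 31.1] [ -6. -31.]
157 [-11.2  31.3] [-12.3 -30.5]
159 [-17.4  32. ] [-18.5 -31.7]
161 [-23.6  33.5] [-24.8 -31.5]
163 [-29.9  33.7] [-31.  -31.5]
165 [-36.1  32.9] [-37.2 -30.6]
144 [ 28.7 -30. ]
146 [ 22.3 -30.7]
148 [ 16.  -30.9]
bed R 145 [ 28.1 -60.7]
bed R 155 [ -3.5 -50.9]
bed R 165 [-35.  -47.1]
bed R 175 [-66.3 -48.8]
bed R 185 [-97.4 -52. ]
bed R 195 [-128.3  -52.6]
bed R 205 [-158.9  -53.5]
bed L 170 [-48.2  98.4]
bed L 177 [-70.  102.6]
bed L 184 [-91.9 100.9]
bed L 191 [-113.6  100.9]
bed L 198 [-135.1  102.8]
bed L 205 [-156.7   93.9]
```

```bash
python3 -m inch '[[[0.02,0,0.03,0,0,0],[0.02,0,0.06,0,0,0],[0.02,0,0.09,0,0,0],[0.02,0,0.12,0,0,0],[0.02,0,0.14,0,0,0],[0.02,0,0.15,0,0,0],[0.02,0,0.15,0,0,0],[0.02,0,0.15,0,0,0]]]'
python3 -m inch '[[[0,0,0.005,0,0,0],[0,0,0.008,0,0,0],[0,0,0.01,0,0,0],[0,0,0.011,0,0,0],[0,0,0.011,0,0,0]]]'
python3 -c "
from h import *
go(426.9,125.9,29,1.612)"
```

```text
clock: 6.85
eef_pos: [426.7, 126.6, 32.2]
tcp_rot: [-3.141, 0.0, 1.613]
contact_force: [0.5, -0.1, -2.6]
opening: 0.13
grasp_force: 59.1
clock: 7.27
eef_pos: [426.8, 126.6, 30.1]
tcp_rot: [3.142, -0.0, 1.613]
contact_force: [-0.7, 0.2, -2.8]
opening: 0.132
grasp_force: 59.2
d [-0.0035  0.0005  0.0056] w [ 0.     -0.      0.0003] | pos [426.8 126.6  30.1] rpy [ 3.142 -0.     1.613] q [0.28 0.4  2.16 0.   0.58 0.24] F [-0.7  0.2 -2.8] op 0.132 g 59.2 t 7.2667
```

```bash
python3 -m inch '[[[0,0,0.003,0,0,0],[0,0,0.006,0,0,0],[0,0,0.006,0,0,0],[0,0,0.006,0,0,0]]]'
python3 -m inch '[[[0,0,0.002,0,0,0],[0,0,0.004,0,0,0],[0,0,0.004,0,0,0],[0,0,0.004,0,0,0]]]'
```

```text
clock: 7.6
eef_pos: [426.8, 126.6, 28.9]
tcp_rot: [3.141, -0.0, 1.613]
contact_force: [0.0, 0.0, -2.9]
opening: 0.125
grasp_force: 59.3
clock: 7.93
eef_pos: [426.7, 126.6, 28.6]
tcp_rot: [3.142, -0.0, 1.613]
contact_force: [-3.2, -0.5, 7.5]
opening: 0.123
grasp_force: 61.0
```

```bash
python3 -m inch '[[[0,0.0,-0.0035,0,0,0],[0,0.025,-0.0035,0,0,0],[0,0.05,-0.0035,0,0,0],[0,0.075,-0.0035,0,0,0],[0,0.1,-0.0035,0,0,0],[0,0.1,-0.0035,0,0,0]]]'
python3 -m inch '[[[0,0.025,0,0,0,0],[0,0.05,0,0,0,0],[0,0.075,0,0,0,0],[0,0.1,0,0,0,0],[0,0.1,0,0,0,0]]]'
```

```text
clock: 8.43
eef_pos: [448.5, 127.7, 28.8]
tcp_rot: [3.14, -0.0, 1.613]
contact_force: [-0.9, -0.3, -2.8]
opening: 0.131
grasp_force: 59.2
clock: 8.85
eef_pos: [468.1, 128.5, 28.9]
tcp_rot: [3.14, -0.0, 1.613]
contact_force: [0.8, -0.1, -3.1]
opening: 0.128
grasp_force: 59.2
```

```bash
python3 -m inch '[[[0,0.025,0,0,0,0],[0,0.05,0,0,0,0],[0,0.075,0,0,0,0],[0,0.1,0,0,0,0],[0,0.1,0,0,0,0]]]'
python3 -m inch '[[[0,0.025,0,0,0,0],[0,0.05,0,0,0,0],[0,0.07,0,0,0,0],[0,0.08,0,0,0,0],[0,0.08,0,0,0,0]]]'
```

```text
clock: 9.27
eef_pos: [488.1, 129.3, 28.9]
tcp_rot: [3.14, -0.0, 1.613]
contact_force: [0.4, -0.4, -4.0]
opening: 0.126
grasp_force: 59.2
clock: 9.68
eef_pos: [503.5, 129.9, 28.7]
tcp_rot: [3.141, -0.0, 1.613]
contact_force: [1.7, 0.1, -0.5]
opening: 0.126
grasp_force: 59.5
```

```bash
python3 -m inch '[[[0,0.02,0,0,0,0],[0,0.04,0,0,0,0],[0,0.06,0,0,0,0],[0,0.07,0,0,0,0],[0,0.07,0,0,0,0]]]'
python3 -m inch '[[[0,0.005,0,0,0,0],[0,0.01,0,0,0,0],[0,0.015,0,0,0,0],[0,0.02,0,0,0,0],[0,0.02,0,0,0,0]]]'
```

```text
clock: 10.1
eef_pos: [517.4, 130.5, 28.7]
tcp_rot: [3.141, -0.0, 1.613]
contact_force: [1.0, -1.2, -1.4]
opening: 0.128
grasp_force: 59.5
clock: 10.52
eef_pos: [520.7, 130.5, 28.7]
tcp_rot: [3.142, 0.0, 1.613]
contact_force: [-0.8, -0.3, -2.3]
opening: 0.132
grasp_force: 59.4
```

```bash
python3 -m inch '[[[0,0.005,0,0,0,0],[0,0.01,0,0,0,0],[0,0.015,0,0,0,0],[0,0.015,0,0,0,0]]]'
python3 -m inch '[[[0,0.003,0,0,0,0],[0,0.005,0,0,0,0],[0,0.007,0,0,0,0],[0,0.007,0,0,0,0]]]'
```

```text
clock: 10.85
eef_pos: [524.4, 130.7, 28.8]
tcp_rot: [3.14, -0.0, 1.613]
contact_force: [0.4, 0.9, -3.4]
opening: 0.126
grasp_force: 59.3
clock: 11.18
eef_pos: [525.4, 130.7, 28.8]
tcp_rot: [3.141, -0.0, 1.613]
contact_force: [-0.2, -0.1, -3.6]
opening: 0.126
grasp_force: 59.3
```

```bash
python3 -m inch '[[[0,0.002,0,0,0,0],[0,0.004,0,0,0,0],[0,0.005,0,0,0,0],[0,0.005,0,0,0,0]]]'
python3 -m inch '[[[0,0.002,0,0,0,0],[0,0.004,0,0,0,0],[0,0.004,0,0,0,0],[0,0.004,0,0,0,0]]]'
```

```text
clock: 11.52
eef_pos: [526.2, 130.8, 28.8]
tcp_rot: [3.141, -0.0, 1.613]
contact_force: [-0.1, -0.1, -2.7]
opening: 0.133
grasp_force: 59.3
clock: 11.85
eef_pos: [526.8, 130.8, 28.8]
tcp_rot: [-3.141, 0.0, 1.613]
contact_force: [-0.8, 1.4, -2.6]
opening: 0.134
grasp_force: 59.5
```

```bash
python3 -m inch '[[[0,0.002,0,0,0,0],[0,0.003,0,0,0,0],[0,0.003,0,0,0,0],[0,0.003,0,0,0,0]]]'
```

```text
clock: 12.18
eef_pos: [526.8, 130.8, 28.7]
tcp_rot: [-3.14, 0.0, 1.613]
contact_force: [-5.5, 0.7, 2.0]
opening: 0.129
grasp_force: 60.0
```

```bash
python3 -m inch '[[[0,0.001,0.001,0,0,0],[0,0.002,0.001,0,0,0],[0,0.002,0.001,0,0,0],[0,0.002,0.001,0,0,0]]]'
python3 -m inch '[[[0,0,0,0,0,0],[0,0,0,0,0,0],[0,0,0,0,0,0],[0,0,0,0,0,0],[0,0,0,0,0,0]]]' -0.45
```

```text
clock: 12.52
eef_pos: [526.8, 130.8, 28.7]
tcp_rot: [-3.14, 0.0, 1.613]
contact_force: [-7.8, -0.4, 6.1]
opening: 0.132
grasp_force: 60.6
clock: 12.93
eef_pos: [528.3, 130.9, 28.7]
tcp_rot: [3.141, -0.0, 1.613]
contact_force: [0.1, -0.6, -0.3]
opening: 0.276
grasp_force: 0.0
```

```bash
python3 -m inch '[[[0,0,-0.03,0,0,0],[0,0,-0.1,0,0,0],[0,0,-0.2,0,0,0],[0,0,-0.36,0,0,0],[0,0,-0.54,0,0,0],[0,0,-0.72,0,0,0],[0,0,-0.9,0,0,0],[0,0,-1,0,0,0]]]'
python3 -m inch '[[[0,0,-0.05,0,0,0],[0,0,-0.05,0,0,0],[0,0,-0.05,0,0,0],[0,0,-0.05,0,0,0]]]' -1 60
python3 - <<'E'
from h import *
go(622.5,133.5,215,1.613)
im=r.grab_frame("top")[:,:,::-1].copy();jm=r.grab_frame("side")[:,:,::-1].copy()
crop(im,180,125,66,90,6,"a.png");crop(jm,245,125,66,90,6,"b.png")
cv2.imwrite("pics/c5.png",np.hstack([cv2.imread("a.png"),cv2.imread("b.png")]))
E
```

```text
clock: 13.6
eef_pos: [529.2, 131.1, 233.3]
tcp_rot: [3.137, -0.001, 1.613]
contact_force: [1.4, -0.7, 0.4]
opening: 0.274
grasp_force: 0.0
clock: 13.93
eef_pos: [526.8, 130.6, 236.8]
tcp_rot: [-3.139, 0.001, 1.613]
contact_force: [0.7, -0.7, -0.2]
opening: -0.002
grasp_force: 0.0
d [-0.0055  0.4788  0.1076] w [-0.0009  0.0002 -0.    ] | pos [526.8 130.6 236.8] rpy [-3.139e+00  1.000e-03  1.613e+00] q [ 0.24  0.22  1.8  -0.    1.12  0.2 ] F [ 0.7 -0.7 -0.2] op -0.002 g 0.0 t 13.9333
```

View pics/c5.png

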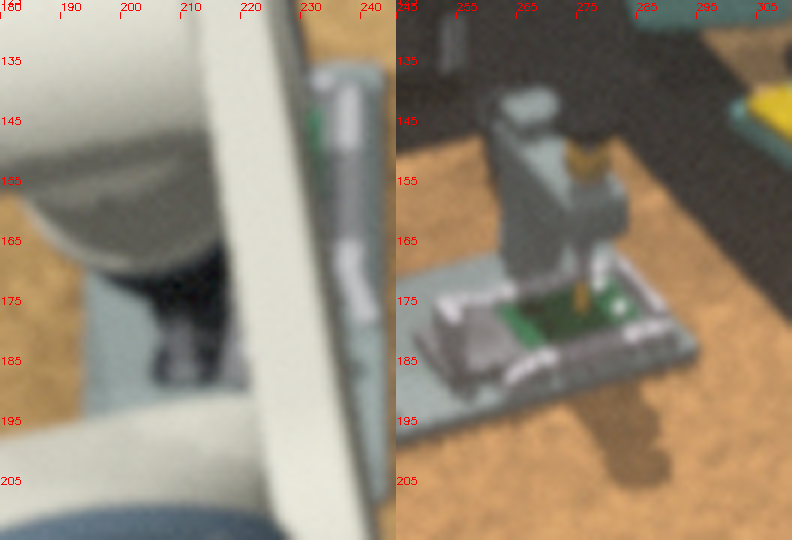

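The side view shows the carrier between the rails with its front at the back stop, and the brass pin at (583,292) directly under the ram. Moving over the pad.

```bash
python3 -m inch '[[[0,0.08,0,0,0,0],[0,0.18,0,0,0,0],[0,0.3,0,0,0,0],[0,0.4,0.03,0,0,0],[0,0.47,0.08,0,0,0],[0,0.48,0.11,0,0,0],[0,0.48,0.11,0,0,0],[0,0.48,0.11,0,0,0]]]'
python3 -m inch '[[[0,0,0.04,0,0,0],[0,0,0.09,0,0,0],[0,0,0.13,0,0,0],[0,0,0.16,0,0,0],[0,0,0.16,0,0,0],[0,0,0.16,0,0,0]]]'
```

```text
clock: 14.7
eef_pos: [622.4, 134.7, 215.1]
tcp_rot: [-3.138, 0.0, 1.613]
contact_force: [-0.2, -0.3, 0.4]
opening: -0.001
grasp_force: 0.0
clock: 15.2
eef_pos: [623.4, 134.9, 184.1]
tcp_rot: [-3.141, 0.0, 1.613]
contact_force: [0.3, -0.7, 0.0]
opening: -0.002
grasp_force: 0.0
```

```bash
python3 -c "
from h import *
go(622.5,133.5,177,1.613)"
```

```text
d [-0.0066 -0.0047  0.0355] w [-0.0003  0.      0.    ] | pos [623.4 134.9 184.1] rpy [-3.141  0.     1.613] q [0.21 0.42 1.65 0.   1.08 0.17] F [ 0.3 -0.7  0. ] op -0.002 g 0.0 t 15.2
```

```bash
cat > chk.py <<'E'
from rig import r
import sys
s=r.sense();f=s["contact_force"][2];print("chk z %.2f F %.1f t %.2f"%(s["eef_pos"][2],f,s["clock"]));sys.exit(f>12)
E
python3 -m inch '[[[0,-0.004,0.01,0,0,0],[0,-0.004,0.02,0,0,0],[0,-0.004,0.03,0,0,0],[0,-0.004,0.03,0,0,0]]]' >/dev/null && python3 chk.py && \
python3 -m inch '[[[0,0,0.005,0,0,0],[0,0,0.01,0,0,0],[0,0,0.015,0,0,0],[0,0,0.015,0,0,0]]]' >/dev/null && python3 chk.py && \
python3 -m inch '[[[0,0,0.005,0,0,0],[0,0,0.01,0,0,0],[0,0,0.015,0,0,0],[0,0,0.015,0,0,0]]]' >/dev/null && python3 chk.py && \
python3 -m inch '[[[0,0,0.005,0,0,0],[0,0,0.01,0,0,0],[0,0,0.01,0,0,0]]]' >/dev/null && python3 chk.py
```

```text
chk z 178.32 F -0.2 t 15.53False
```

```bash
sed -i 's/sys.exit(f>12)/sys.exit(int(f>12))/' chk.py
python3 -m inch '[[[0,0,0.005,0,0,0],[0,0,0.01,0,0,0],[0,0,0.015,0,0,0],[0,0,0.015,0,0,0]]]' >/dev/null && python3 chk.py && \
python3 -m inch '[[[0,0,0.005,0,0,0],[0,0,0.01,0,0,0],[0,0,0.01,0,0,0]]]' >/dev/null && python3 chk.py && \
python3 -m inch '[[[0,0,0.005,0,0,0],[0,0,0.01,0,0,0],[0,0,0.01,0,0,0]]]' >/dev/null && python3 chk.py
```

```text
chk z 175.73 F 3.5 t 15.87
chk z 173.61 F 3.9 t 16.12
chk z 171.84 F 5.7 t 16.37
```

```bash

python3 -m inch '[[[0,0,0.003,0,0,0],[0,0,0.006,0,0,0],[0,0,0.006,0,0,0]]]' >/dev/null && python3 chk.py && \
python3 -m inch '[[[0,0,0.002,0,0,0],[0,0,0.003,0,0,0],[0,0,0.003,0,0,0]]]' >/dev/null && python3 chk.py && \
python3 -m inch '[[[0,0,0.002,0,0,0],[0,0,0.003,0,0,0],[0,0,0.003,0,0,0]]]' >/dev/null && python3 chk.py && \
python3 -m inch '[[[0,0,0.002,0,0,0],[0,0,0.003,0,0,0],[0,0,0.003,0,0,0]]]' >/dev/null && python3 chk.py && \
python3 -m inch '[[[0,0,0.002,0,0,0],[0,0,0.003,0,0,0],[0,0,0.003,0,0,0]]]' >/dev/null && python3 chk.py && \
python3 -m inch '[[[0,0,0.002,0,0,0],[0,0,0.003,0,0,0],[0,0,0.003,0,0,0]]]' >/dev/null && python3 chk.py && \
python3 -m inch '[[[0,0,0.002,0,0,0],[0,0,0.003,0,0,0],[0,0,0.003,0,0,0]]]' >/dev/null && python3 chk.py && \
python3 -m inch '[[[0,0,0.002,0,0,0],[0,0,0.003,0,0,0],[0,0,0.003,0,0,0]]]' >/dev/null && python3 chk.py
```

```text
chk z 170.76 F 6.2 t 16.62
chk z 170.22 F 6.9 t 16.87
chk z 169.63 F 7.0 t 17.12
chk z 169.05 F 7.6 t 17.37
chk z 168.47 F 7.5 t 17.62
chk z 167.88 F 7.7 t 17.87
chk z 167.33 F 7.5 t 18.12
chk z 166.70 F 7.4 t 18.37
```

```bash

python3 -m inch '[[[0,0,0.002,0,0,0],[0,0,0.003,0,0,0],[0,0,0.003,0,0,0]]]' >/dev/null && python3 chk.py && \
python3 -m inch '[[[0,0,0.002,0,0,0],[0,0,0.003,0,0,0],[0,0,0.003,0,0,0]]]' >/dev/null && python3 chk.py && \
python3 -m inch '[[[0,0,0.002,0,0,0],[0,0,0.003,0,0,0],[0,0,0.003,0,0,0]]]' >/dev/null && python3 chk.py && \
python3 -m inch '[[[0,0,0.002,0,0,0],[0,0,0.003,0,0,0],[0,0,0.003,0,0,0]]]' >/dev/null && python3 chk.py && \
python3 -m inch '[[[0,0,0.002,0,0,0],[0,0,0.003,0,0,0],[0,0,0.003,0,0,0]]]' >/dev/null && python3 chk.py && \
python3 -m inch '[[[0,0,0.002,0,0,0],[0,0,0.003,0,0,0],[0,0,0.003,0,0,0]]]' >/dev/null && python3 chk.py && \
python3 -m inch '[[[0,0,0.002,0,0,0],[0,0,0.003,0,0,0],[0,0,0.003,0,0,0]]]' >/dev/null && python3 chk.py && \
python3 -m inch '[[[0,0,0.002,0,0,0],[0,0,0.003,0,0,0],[0,0,0.003,0,0,0]]]' >/dev/null && python3 chk.py && \
python3 -m inch '[[[0,0,0.002,0,0,0],[0,0,0.003,0,0,0],[0,0,0.003,0,0,0]]]' >/dev/null && python3 chk.py && \
python3 -m inch '[[[0,0,0.002,0,0,0],[0,0,0.003,0,0,0],[0,0,0.003,0,0,0]]]' >/dev/null && python3 chk.py
```

```text
chk z 166.13 F 7.4 t 18.62
chk z 165.54 F 8.0 t 18.87
chk z 164.98 F 7.9 t 19.12
chk z 164.40 F 8.0 t 19.37
chk z 163.76 F 7.3 t 19.62
chk z 163.28 F 8.0 t 19.87
chk z 163.03 F 12.0 t 20.12
chk z 162.90 F 14.5 t 20.37
```

```bash
python3 -m inch '[[[0,0,0,0,0,0],[0,0,0,0,0,0]]]' >/dev/null; python3 chk.py; python3 -m inch '[[[0,0,0.001,0,0,0],[0,0,0.001,0,0,0],[0,0,0.001,0,0,0]]]' >/dev/null; python3 chk.py
```

```text
chk z 162.94 F 14.8 t 20.53
chk z 162.87 F 16.6 t 20.78
```

```bash
python3 -m inch '[[[0,0,0.001,0,0,0],[0,0,0.001,0,0,0],[0,0,0.001,0,0,0],[0,0,0.001,0,0,0],[0,0,0.001,0,0,0],[0,0,0.001,0,0,0],[0,0,0.001,0,0,0],[0,0,0.001,0,0,0]]]' >/dev/null; python3 chk.py; python3 -m inch '[[[0,0,0,0,0,0],[0,0,0,0,0,0],[0,0,0,0,0,0],[0,0,0,0,0,0],[0,0,0,0,0,0],[0,0,0,0,0,0]]]' >/dev/null; python3 chk.py
```

```text
chk z 162.80 F 16.5 t 21.45
chk z 162.83 F 17.2 t 21.95
```

Held about 1.2 s at around 17 N. Now a slow rise, so the plunger comes up with the tool.

```bash
python3 -m inch '[[[0,0,-0.01,0,0,0],[0,0,-0.02,0,0,0],[0,0,-0.03,0,0,0],[0,0,-0.04,0,0,0],[0,0,-0.05,0,0,0],[0,0,-0.06,0,0,0],[0,0,-0.075,0,0,0],[0,0,-0.09,0,0,0]]]'; python3 -m inch '[[[0,0,-0.03,0,0,0],[0,0,-0.1,0,0,0],[0,0,-0.2,0,0,0],[0,0,-0.3,0,0,0],[0,-0.1,-0.35,0,0,0],[0,-0.25,-0.35,0,0,0],[-0.2,-0.4,-0.35,0,0,0],[-0.4,-0.5,-0.35,0,0,0]]]'
python3 -m inch '[[[-0.18,-0.05,0,0,0,0],[-0.36,-0.1,0,0,0,0],[-0.54,-0.1,0,0,0,0],[-0.72,-0.1,0,0,0,0],[-0.88,-0.1,0,0,0,0],[-1,-0.1,0,0,0,0],[-1,-0.1,0,0,0,0],[-1,-0.1,0,0,0,0]]]'
python3 - <<'E'
from h import *
im=r.grab_frame("top")[:,:,::-1].copy();jm=r.grab_frame("side")[:,:,::-1].copy()
crop(im,180,125,66,90,6,"a.png");crop(jm,245,125,66,90,6,"b.png")
cv2.imwrite("pics/c6.png",np.hstack([cv2.imread("a.png"),cv2.imread("b.png")]))
E
```

```text
clock: 22.62
eef_pos: [622.9, 134.9, 178.9]
tcp_rot: [-3.141, 0.0, 1.613]
contact_force: [-0.4, 0.5, -0.3]
opening: -0.001
grasp_force: 0.0
clock: 23.28
eef_pos: [529.2, 61.6, 249.0]
tcp_rot: [-3.141, -0.0, 1.616]
contact_force: [1.1, -1.2, 0.6]
opening: -0.001
grasp_force: 0.0
clock: 23.95
eef_pos: [519.4, -140.7, 248.9]
tcp_rot: [-3.141, -0.0, 1.61]
contact_force: [-0.3, -0.5, -0.5]
opening: -0.003
grasp_force: 0.0
```

View pics/c6.png

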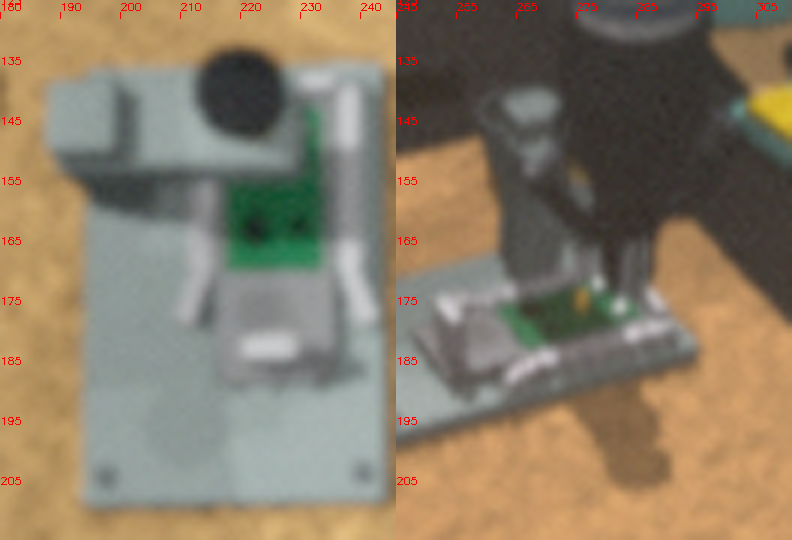

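The carrier sits straight between the rails at the back stop (tab at (268,347)). The pad is back at its starting spot (241,93), and the pin at (583,298) stands shorter. Handing in.

```bash
python3 -c "
from rig import r
print(r.sign_off())"
```

```text
the job is handed in; nothing more can be done
None
```

The job is handed in at about 24 s of the 72 s limit. The carrier is home against the back stop, the plunger was held on its nut for about 1.2 s at about 17 N total and has risen again, and the robot touches nothing; no verdict was returned.

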